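Restock a first-in-first-out tin rack, leftover tin first

ROBOT

A 6-joint arm with a two-finger parallel gripper is mounted at the origin on a cart in front of the work surface, level with it; the furniture and walls round the work are solid. World frame = base frame: x ahead of the robot, y to its left, z up, the work surface at z = 0. Lengths are in m, angles in rad, forces in N, time in s.
With the tool pointing down it reaches from about 0.375 to 0.975 m from the base axis. Payload 3.8 kg.
Tool frame: the origin (TCP) lies between the finger pads; the fingertips stand 17 mm ahead of it and the grasp point (between the pads) lies 2 mm behind it; z points along the fingers, y is the line along which they close (so a half turn about z gives the same grasp; the last joint's range is limited). The gripper opens to 85 mm and grips with 20 to 120 N. Pads are 22 mm wide; open, the fingers measure 114 mm over their backs; the gripper's body (76 mm by 85 mm) begins 54 mm behind the grasp point. The pads swing forward as they close: fully open they stand 13 mm farther back than shut.
Start: joints at [1.093, 0.264, 1.604, -0, 1.274, -0.037], TCP at [0.288, 0.61, 0.248] pointing down, gripper open.
Joint ranges: [-2.63, 2.63], [-0.94, 2.18], [0.31, 2.57], [-1.31, 4.45], [0, 2.66], [-2.55, 2.55]. Speed limits (rad/s): [2.57, 2.57, 3.14, 3.14, 3.14, 3.14].

INTERFACE

Orientations are given as a rotation vector (axis times angle).
In Python, from workcell import bot gives the robot as it stands.
- The arm moves only by the tool play_rows, never from a script. Its argument "steps" is one flat list of numbers, 4 for each row, row after row: the shift along the tool's x, y, z in m, then the turn about the tool's z in rad. A call has 1 to 10 rows; each row is the pose to reach, as a shift and turn from the pose commanded when the call began, along the tool's axes at that moment; what a row does not reach only later rows make up. A row lasts 1/8 s, in which the tool goes at most 62.5 mm and 10.7 degrees, less where a joint would pass 70% of its speed; a pose out of reach is approached as far as the arm can. A call with a gripper value outside its range is refused whole. "jaw" is the closure in counts, from 0 (fully open) to 255 (shut), set as the call begins (left out, the last holds). The fingers move at their own pace and stop on an object; "grip_force" is the grip in N (left out, the last holds). Time passes only in rows, so rows that repeat a pose let the fingers close. It gives the time, the measured TCP pose, the force, the opening and the grip force at its end, in the units of the state.
- bot.read_state(): the state, without advancing time (a new reading comes with each control period).
- bot.read_camera(name): name is "scene" or "top"; returns a dict with "pixels" (420x560x3 uint8, blue, green, red), "mtx" (3x3 intrinsics, pixels), "R" (3x3) and "t" (3): a world point X has camera coordinates R X + t. Camera axes: x right, y down, z forward; pixel columns grow to the right and rows downward; lengths in m; the calibration is good to about 2 mm. A picture is of the moment at which its call begins. There is no depth.
- bot.finish_job(): hands the job in; it is judged then, once.
The state is a dict: "time": time; "q": joint angles; "joint_vel": joint speeds; "joint_torque": joint torques, N m; "tool_pos": TCP position; "tcp_rot": TCP orientation; "wrist_force": force on the tool from outside, world axes, zero at the start; "torque": the same for the moment, N m; "width": opening from 0.0 (shut) to 1.0 (fully open); "grip_force": force on a finger pad.
Only numpy, scipy, OpenCV 4.12 (cv2) and the standard library are available. Lean on these libraries where they do the work, as an engineer would, in place of code of your own. Each camera call takes 0.05 s, during which the arm holds its last target. There are 200 camera calls.

TASK

Restock the two-tier wire tin rack so that the oldest tin comes out first: load the leftover tin from the chopping board, then the two new tins from the cardboard tray (those in either order). Lower each tin crosswise between the side guides on to the front part of the sloping upper ramp before you let go, and let it roll round by itself to the outlet at the bottom; wait until it has come to rest there before you load the next. Do not disturb the other things on the table.

Things in the scene. Friction and masses are not known exactly. Their poses are not given: they have to be found in the camera images.
- rack: fixed two-tier tin rack of dark steel wire and strip, 340 mm long, 85 mm wide (103 over the top side wires), 221 mm tall. Origin on the table under its middle; z up, y across the lane, -x to its front (outlet, towards the robot). The upper ramp slopes 9 degrees down to the back, where tins drop past its end on to the lower, which slopes 12 degrees down to a wire stop in front. Yaw varies.
- load (a point): centre of a tin that rests across the front part of the upper ramp, 35 mm to the front of the rack's origin, 197 mm up; rail tops 30 mm lower. Ramp: x -95 to +82 mm in the rack's frame, two rails 42 mm apart, open above. Flat side guides (20 mm high, above them wires 11 mm wider at each side, to 30 mm) leave a lane 71 mm wide: 3.5 mm free at each end of a tin. Tins let go here roll to the outlet in about 2 s.
- slot1 (a point): first place, the outlet, of the lower ramp, as a point of the rack: where the centre of a resting tin belongs when it is the first in line, against the front stop (133 mm to the front of the rack's origin, 60 mm above the table).
- slot2 (a point): second place of the lower ramp, as a point of the rack: where the centre of a resting tin belongs when it is the second in line, touching the first.
- slot3 (a point): third place of the lower ramp, as a point of the rack: where the centre of a resting tin belongs when it is the third in line, touching the second.
- tin_left_c (a point): bare steel food tin lying on its side, a cylinder 60 mm across and 64 mm long, about 0.2 kg. This point is its very centre; y is the tin's own axis, level (either way round; it may be rolled to any angle about y). The leftover (oldest) tin, lying on the chopping board.
- tin_new1_c (a point): bare steel food tin lying on its side, a cylinder 60 mm across and 64 mm long, about 0.2 kg. This point is its very centre; y is the tin's own axis, level (either way round; it may be rolled to any angle about y). One of the two new tins, lying end to end in the cardboard tray, centres about 87 mm apart.
- tin_new2_c (a point): bare steel food tin lying on its side, a cylinder 60 mm across and 64 mm long, about 0.2 kg. This point is its very centre; y is the tin's own axis, level (either way round; it may be rolled to any angle about y). The other new tin in the cardboard tray.
- board: wooden chopping board, 230x340 mm, 22 mm thick, fixed to the table; origin at the centre of its underside, its y axis along the longer side. It is on one side of the rack, left or right, and the tray on the other.
- tray_mid (a point): middle of the underside of the shallow cardboard tray, 136x186 mm, floor 3 mm thick, walls 3 mm thick and 20 mm tall, fixed to the table; its y axis along the longer side. Beware of two fixed lamps that hang over the table on the left and right, farther back than the tins (from x = 0.51 m on), their lower rims 0.57 m above the table.
- opener: bottle opener, 174x41 mm, 20 mm thick, with a dark green grip, lying flat to the right behind the work; origin at the middle of its underside. A bystander.
- salt: salt shaker, 44 mm across, 90 mm tall, standing behind the work; origin at the centre of its underside. A bystander.
- cup: small brown stoneware cup with an ear, 67x94 mm, 58 mm tall, standing behind the work; origin at the centre of its underside. A bystander.
- mill: dark wooden pepper mill, 58 mm across, 170 mm tall, standing behind the work; origin at the centre of its underside. A bystander.

How it is judged:
By the outcome, as a careful person would: the job done as asked, in the order asked, and still so for the second after the job is handed in, with the robot touching nothing.
It also fails if it takes over 72 s, if anything falls off the work surface, if the arm or the gripper's body presses on something with over 40 N, if the wrist force passes 120 N, or if a joint passes its speed limit or range.

## Working session

There is one attempt and no reset: what is moved stays moved. The work goes in short steps, Python scripts to look and compute and a tool call to move; the robot and the scene stay as the last step left them, time stands still between calls to the robot, and variables do not carry over. Pictures are saved under pics/ and viewed, at most 10 in all, crops included, and the job is handed in when it is done.

Besides the shell and the picture viewer there is one more tool, called after "Call:" as name(argument=value, ...) on one line, values as JSON. play_rows: Moves the arm, as the interface text tells. Its arguments: {"type":"object","properties":{"steps":{"type":"array"},"jaw":{"type":"number"},"grip_force":{"type":"number"}},"required":["steps"]}

```bash
mkdir -p pics; python3 - <<'E'
from workcell import bot
import cv2,numpy as np
s=bot.read_state();print(s)
for n in("scene","top"):
    c=bot.read_camera(n);cv2.imwrite(f"pics/{n}0.png",c["pixels"]);np.savez(f"{n}.npz",**c);print(n,c["mtx"],c["R"],c["t"],-c["R"].T@c["t"])
E
```

```text
{'time': 0.0, 'q': array([ 1.09310214e+00,  2.64757529e-01,  1.60537240e+00, -2.93460503e-05,
        1.27368013e+00, -3.68603417e-02]), 'joint_vel': array([ 6.59863600e-04, -1.19428714e-03, -2.60492540e-06,  5.00939390e-04,
        6.52343839e-04, -2.02898381e-04]), 'joint_torque': array([-3.59966807e-04, -5.15117812e+01, -3.67305386e+01, -4.81179086e-05,
        1.30140755e-02, -1.56828509e-05]), 'tool_pos': array([0.28768857, 0.60986452, 0.24695989]), 'tcp_rot': array([-0.68673571, -3.06506325,  0.00337908]), 'wrist_force': array([0.11104408, 0.10990374, 0.73286812]), 'torque': array([-0.02551494,  0.02799474,  0.03603357]), 'grip_force': 0.0, 'width': 0.9999434594776588}
scene [[405.48989978   0.         285.48860513]
 [  0.         405.48989978 206.85115268]
 [  0.           0.           1.        ]] [[ 7.53093378e-01 -6.57913588e-01  2.70911445e-04]
 [-4.17093994e-01 -4.77752991e-01 -7.73165363e-01]
 [ 5.08805428e-01  5.82152720e-01 -6.34204421e-01]] [-0.45171918  0.36507108  0.90311221] [ 0.03294729 -0.64852761  0.85514045]
top [[415.87274055   0.         276.76502678]
 [  0.         415.87274055 207.92474482]
 [  0.           0.           1.        ]] [[ 0.00286516 -0.99989383  0.01428729]
 [-0.98399728 -0.00536449 -0.17810271]
 [ 0.17816044 -0.01354837 -0.98390818]] [-0.0189131   0.60336321  1.29086581] [0.36378072 0.00181476 1.37782426]
```

View pics/scene0.png

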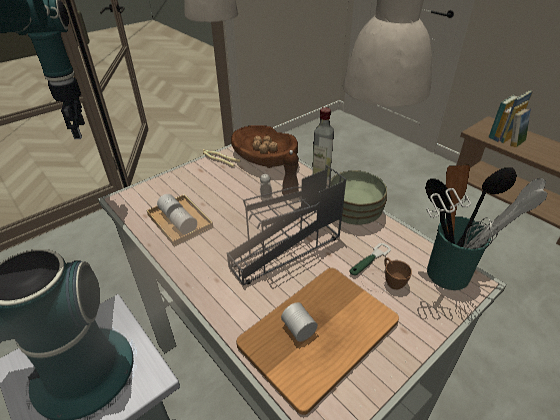

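View pics/top0.png

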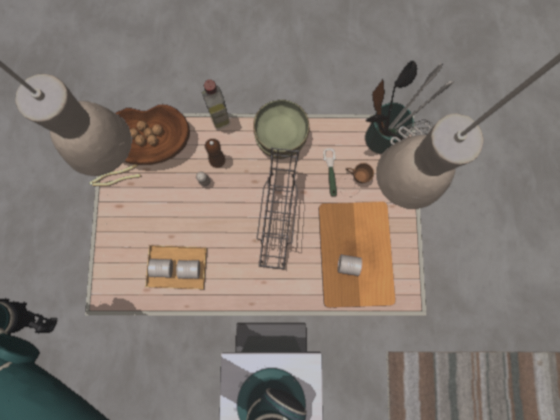

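The scene view shows the leftover tin on the board at (298,322), the new tins in the tray at (177,213), and the rack in the middle from (245,270) to (340,190). In the top view the tins are at (350,265), (160,268) and (188,269), and the rack runs from (273,268) at its front to (285,150) at its back.

```bash
cat > h.py <<'E'
import numpy as np,cv2
def load(n): return dict(np.load(f"{n}.npz"))
def ray(c,u,v):
    d=c["R"].T@np.linalg.inv(c["mtx"])@np.array([u,v,1.]);return -c["R"].T@c["t"],d
def onz(c,u,v,z):
    o,d=ray(c,u,v);return o+d*(z-o[2])/d[2]
def proj(c,X):
    p=c["mtx"]@(c["R"]@np.asarray(X,float)+c["t"]);return p[:2]/p[2]
def tri(rays):
    A=0;b=0
    for o,d in rays:
        d=d/np.linalg.norm(d);P=np.eye(3)-np.outer(d,d);A=A+P;b=b+P@o
    return np.linalg.solve(A,b)
E
python3 - <<'E'
from h import *
R={"scene":[(275,295,335,350,),(145,185,210,240)],"top":[(325,245,375,285),(142,252,212,285)]}
for n in R:
    c=load(n);im=c["pixels"];hsv=cv2.cvtColor(im,cv2.COLOR_BGR2HSV)
    for x0,y0,x1,y1 in R[n]:
        m=np.zeros(im.shape[:2],np.uint8);m[y0:y1,x0:x1]=(hsv[y0:y1,x0:x1,1]<50)*255
        m=cv2.morphologyEx(m,cv2.MORPH_OPEN,np.ones((3,3)))
        for k in cv2.findContours(m,0,2)[0]:
            a=cv2.contourArea(k)
            if a<100: continue
            M=cv2.moments(k);u,v=M["m10"]/M["m00"],M["m01"]/M["m00"];r=cv2.minAreaRect(k)
            z=.052 if (x0==325 or x0==275) else .033
            P=onz(c,u,v,z);b=cv2.boxPoints(r);W=np.array([onz(c,*q,z)[:2] for q in b])
            e=[W[1]-W[0],W[2]-W[1]]
            print(n,a,(round(u,1),round(v,1)),P.round(4),[(np.linalg.norm(q).round(4),np.degrees(np.arctan2(q[1],q[0])).round(1)) for q in e])
c=load("top");a=cv2.resize(c["pixels"][140:280,245:325],None,fx=4,fy=4,interpolation=2)
b=cv2.resize(c["pixels"][245:295,140:215],None,fx=5,fy=5,interpolation=2)[:, :375]
o=np.zeros((560,700,3),np.uint8);o[:,:320]=a;o[:250,322:697]=b
d=cv2.resize(c["pixels"][240:290,325:385],None,fx=5,fy=5,interpolation=2);o[300:550,322:622]=d
cv2.imwrite("pics/c1.png",o)
c=load("scene");cv2.imwrite("pics/c2.png",cv2.resize(c["pixels"][165:290,220:355],None,fx=4.7,fy=4.7,interpolation=2))
E
```

```text
scene 803.5 (298.8, 321.2) [ 0.425  -0.2472  0.052 ] [(np.float64(0.0654), np.float64(2.5)), (np.float64(0.0962), np.float64(-99.4))]
scene 751.0 (176.2, 213.1) [0.4139 0.3081 0.033 ] [(np.float64(0.0752), np.float64(26.7)), (np.float64(0.2191), np.float64(-92.6))]
top 326.0 (349.5, 264.8) [ 0.4219 -0.2477  0.052 ] [(np.float64(0.0536), np.float64(-9.5)), (np.float64(0.0696), np.float64(-97.9))]
top 330.5 (187.6, 269.0) [0.4076 0.2672 0.033 ] [(np.float64(0.0671), np.float64(-89.8)), (np.float64(0.0506), np.float64(-177.9))]
top 342.0 (159.7, 267.7) [0.4115 0.3563 0.033 ] [(np.float64(0.0733), np.float64(-89.8)), (np.float64(0.0506), np.float64(-177.3))]
```

View pics/c1.png

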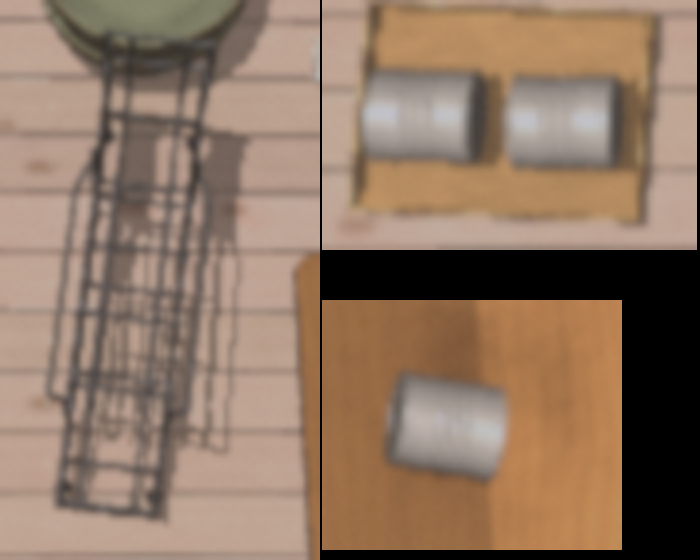

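View pics/c2.png

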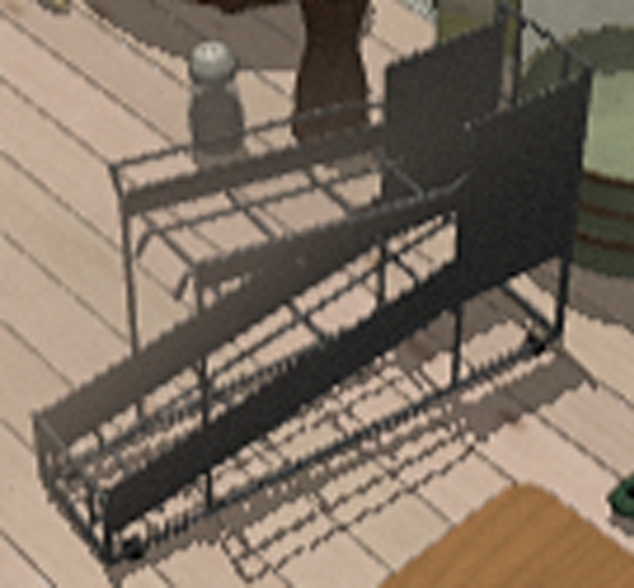

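The crops show the rack clearly. In the top crop, its front edge runs (57,503)-(163,515), its back edge (107,38)-(212,45), and the upper left side wire runs from (50,397) to (80,190). In the scene crop, the upper left wire's front corner is at (112,168), the rail ends are at (145,240) and (180,290), and the back right corner is at (588,72). Next I triangulate those points.

```bash
python3 - <<'E'
from h import *
T,S=load("top"),load("scene")
t=lambda x,y:((x+.5)/4+245-.5,(y+.5)/4+140-.5)
s=lambda x,y:((x+.5)/4.7+220-.5,(y+.5)/4.7+165-.5)
for n,a,b in[("backR",(212,45),(588,72)),("backL",(107,38),(507,8)),("wireLfront",(50,397),(113,168)),("frontRbot",(163,515),(108,555)),("frontRtop",(163,515),(105,493)),("frontLtop",(57,503),(36,418))]:
    X=tri([ray(T,*t(*a)),ray(S,*s(*b))]);print(n,X.round(4),proj(T,X)-t(*a))
print("rail ends",[onz(S,*s(*p),.176).round(4) for p in((145,238),(180,295))])
print("front mid",onz(T,*t(110,509),.05).round(4),"back mid",onz(T,*t(159.5,41.5),.221).round(4))
c=T["pixels"][200:275,250:310];cv2.imwrite("pics/c3.png",cv2.resize(c,None,fx=8,fy=8,interpolation=2))
E
```

```text
backR [ 0.7462 -0.0757  0.2109] [ 0.2825765  -0.36190404]
backL [ 7.522e-01 -4.000e-04  2.141e-01] [ 0.84026026 -1.11585152]
wireLfront [0.4887 0.0399 0.2051] [ 0.37119836 -0.62761914]
frontRbot [ 0.4105 -0.045   0.0189] [-0.10297363  0.18892662]
frontRtop [ 0.4106 -0.0443  0.0694] [ 0.22185633 -0.40145237]
frontLtop [0.4206 0.0385 0.0567] [ 0.2876707  -0.53044605]
rail ends [array([0.4874, 0.0085, 0.176 ]), array([ 0.4732, -0.0406,  0.176 ])]
front mid [ 0.4146 -0.0023  0.05  ] back mid [ 0.7441 -0.0361  0.221 ]
```

View pics/c3.png

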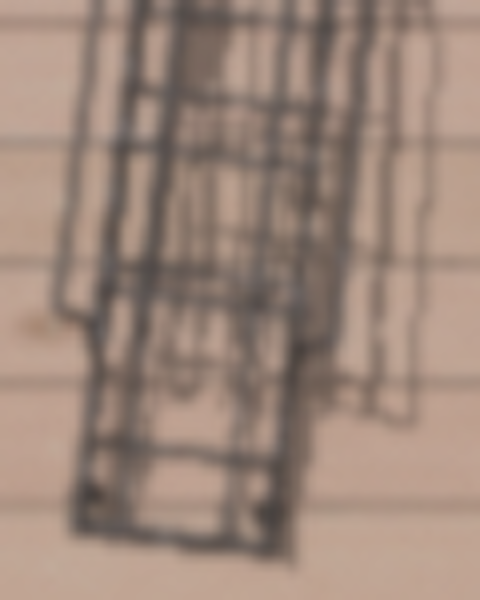

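The enlarged top crop shows the upper lane. The side wires' front corners are at (58,308) and (332,345), the guides at row 60 at x=129 and 319, and the rails at 174 and 280. I use these midlines for the lateral fit.

```bash
python3 - <<'E'
from h import *
T=load("top")
t=lambda x,y:((x+.5)/8+250-.5,(y+.5)/8+200-.5)
P=[]
for x,y,z in[(226.5,60,.19),(224,60,.18),(227,60,.165),(199.5,300,.205),(195,300,.19),(196.5,300,.175),(179,540,.055)]:
    p=onz(T,*t(x,y),z);P.append(p[:2]);print(p.round(4))
P.append([.7441,-.0361]);P=np.array(P)
k=np.polyfit(P[:,0],P[:,1],1);yaw=np.arctan(k[0]);print("yaw",yaw,np.degrees(yaw),"res",(P[:,1]-np.polyval(k,P[:,0])).round(4))
u=np.array([np.cos(yaw),np.sin(yaw)])
for ox in(.579,):
    o=np.array([ox,np.polyval(k,ox)])
    print("origin",o,"load",o-.035*u,"slot1",o-.133*u)
    d=np.array([.4887,.0399])-o;print("wireL",d@u,d@[-u[1],u[0]])
E
```

```text
[ 0.5814 -0.0178  0.19  ]
[ 0.5833 -0.017   0.18  ]
[ 0.586  -0.0184  0.165 ]
[ 0.4923 -0.0082  0.205 ]
[ 0.4939 -0.0067  0.19  ]
[ 0.4956 -0.0073  0.175 ]
[ 0.4138 -0.0017  0.055 ]
yaw -0.10746945310257963 -6.157546089356943 res [-0.0001  0.0008 -0.0002 -0.0001  0.0015  0.0011 -0.0021 -0.0009]
origin [ 0.579      -0.01739757] load [ 0.54420192 -0.01364338] slot1 [ 0.44676731 -0.00313163]
wireL -0.09592492560846654 0.047281182851027344
```

Rack: load point at (0.544, -0.014), yaw -6.2°, and the upper-wire check agrees to about 4 mm. The tins will be gripped across their diameter, with tool y along the lane.

```bash
cat > g.py <<'E'
import sys,numpy as np
from scipy.spatial.transform import Rotation as Ro
from workcell import bot
def go(*targets):
    "targets: x,y,z[,tool y angle deg] -> shift in tool axes and turn"
    s=bot.read_state();R=Ro.from_rotvec(s["tcp_rot"]).as_matrix();a=np.degrees(np.arctan2(R[1,1],R[0,1]))
    print("t",round(s["time"],2),"tcp",s["tool_pos"].round(4),"yang",a.round(2),"zdown",R[:,2].round(3),"F",s["wrist_force"].round(1),"w",round(s["width"],3),"g",round(s["grip_force"],1))
    for T in targets:
        d=R.T@(np.array(T[:3])-s["tool_pos"]);print(T,d.round(4),round(-np.radians(T[3]-a),4) if len(T)>3 else "")
E
python3 - <<'E'
from g import *
go((.45,.05,.32,-8),(.4225,-.2475,.15,-8),(.4225,-.2475,.058,-8))
E
```

```text
t 0.1 tcp [0.2877 0.6099 0.2471] yang 64.75 zdown [-0.001 -0.002 -1.   ] F [-0.3  0.3 -0.3] w 0.998 g 0.0
(0.45, 0.05, 0.32, -8) [-0.3856 -0.4373 -0.0721] 1.2697
(0.4225, -0.2475, 0.15, -8) [-0.4877 -0.7178  0.0985] 1.2697
(0.4225, -0.2475, 0.058, -8) [-0.4877 -0.7176  0.1905] 1.2697
```

Call:
play_rows(steps=[-0.04,-0.044,-0.01,0.12,-0.08,-0.088,-0.03,0.28,-0.12,-0.132,-0.05,0.45,-0.16,-0.176,-0.072,0.62,-0.2,-0.22,-0.072,0.79,-0.24,-0.265,-0.072,0.96,-0.28,-0.31,-0.072,1.13,-0.32,-0.353,-0.072,1.27,-0.355,-0.395,-0.072,1.27,-0.386,-0.437,-0.072,1.27], jaw=0)

```text
time: 1.35
tool_pos: [0.4506, 0.0487, 0.32]
tcp_rot: [-2.372, -2.06, 0.0]
wrist_force: [0.3, 0.2, 0.2]
width: 0.996
grip_force: 0.0
```

```bash
python3 - <<'E'
from g import *
go((.4225,-.2475,.15,-8),(.4225,-.2475,.057,-8))
E
```

```text
t 1.35 tcp [0.4506 0.0487 0.32  ] yang -8.04 zdown [-0.  0. -1.] F [0.3 0.2 0.2] w 0.996 g 0.0
(0.4225, -0.2475, 0.15, -8) [-0.2972  0.0136  0.17  ] -0.0007
(0.4225, -0.2475, 0.057, -8) [-0.2972  0.0137  0.263 ] -0.0007
```

Call:
play_rows(steps=[-0.055,0.002,0.0,0,-0.11,0.005,0.0,0,-0.165,0.008,0.01,0,-0.215,0.01,0.045,0,-0.26,0.012,0.085,0,-0.297,0.0136,0.125,0,-0.297,0.0136,0.17,0,-0.297,0.0136,0.21,0,-0.297,0.0136,0.245,0,-0.297,0.0136,0.264,0])

```text
time: 2.6
tool_pos: [0.4209, -0.2444, 0.0536]
tcp_rot: [-2.369, -2.058, 0.002]
wrist_force: [-0.3, 0.4, 0.5]
width: 0.996
grip_force: 0.0
```

Call:
play_rows(steps=[0,0,0,0,0,0,0,0,0,0,0,0,0,0,0,0,0,0,0,0,0,0,0,0], jaw=150, grip_force=35)

```text
time: 3.35
tool_pos: [0.4228, -0.2455, 0.0565]
tcp_rot: [2.371, 2.06, 0.0]
wrist_force: [-0.1, 0.0, -0.4]
width: 0.686
grip_force: 37.9
```

```bash
python3 - <<'E'
from g import *
import cv2
go((.4225,-.2475,.34),(.544,-.0136,.34,-6.15),(.544,-.0136,.21,-6.15))
cv2.imwrite("pics/g1.png",bot.read_camera("scene")["pixels"][230:400,220:410])
E
```

```text
t 3.35 tcp [ 0.4228 -0.2455  0.0565] yang -8.02 zdown [ 0. -0. -1.] F [-0.1  0.  -0.4] w 0.686 g 37.9
(0.4225, -0.2475, 0.34) [-2.100e-03  1.000e-04 -2.835e-01] 
(0.544, -0.0136, 0.34, -6.15) [ 0.2465  0.0878 -0.2835] -0.0326
(0.544, -0.0136, 0.21, -6.15) [ 0.2465  0.0878 -0.1535] -0.0326
```

View pics/g1.png

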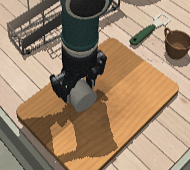

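The tin is gripped between the fingers on the board at crop (82,97). Next I lift it and carry it over the rack.

Call:
play_rows(steps=[0,0,-0.05,0,0,0,-0.11,0,0,0,-0.17,0,0.02,0.01,-0.22,0,0.07,0.025,-0.245,0,0.12,0.043,-0.245,-0.01,0.17,0.06,-0.245,-0.02,0.215,0.077,-0.245,-0.03,0.246,0.088,-0.245,-0.033,0.246,0.088,-0.235,-0.033])

```text
time: 4.65
tool_pos: [0.5453, -0.0121, 0.2916]
tcp_rot: [2.333, 2.103, 0.002]
wrist_force: [-0.1, -0.4, -2.0]
width: 0.687
grip_force: 39.5
```

```bash
python3 - <<'E'
from g import *
from h import *
go((.544,-.0136,.26,-6.15),(.544,-.0136,.21,-6.15))
cs=[]
for n in("scene","top"):
    c=bot.read_camera(n);np.savez(f"{n}1.npz",**c)
    s=bot.read_state();u,v=proj(c,s["tool_pos"]).astype(int);print(n,u,v)
    k=c["pixels"][max(v-35,0):v+55,u-45:u+45];cs.append(cv2.resize(k,(390,390),interpolation=2))
cv2.imwrite("pics/l1.png",np.hstack(cs))
E
```

```text
t 4.65 tcp [ 0.5453 -0.0121  0.2916] yang -5.94 zdown [ 0.002  0.    -1.   ] F [-0.1 -0.4 -2. ] w 0.687 g 39.5
(0.544, -0.0136, 0.26, -6.15) [-0.0016 -0.0012  0.0316] 0.0037
(0.544, -0.0136, 0.21, -6.15) [-0.0017 -0.0013  0.0816] 0.0037
scene 271 174
top 277 214
```

View pics/l1.png

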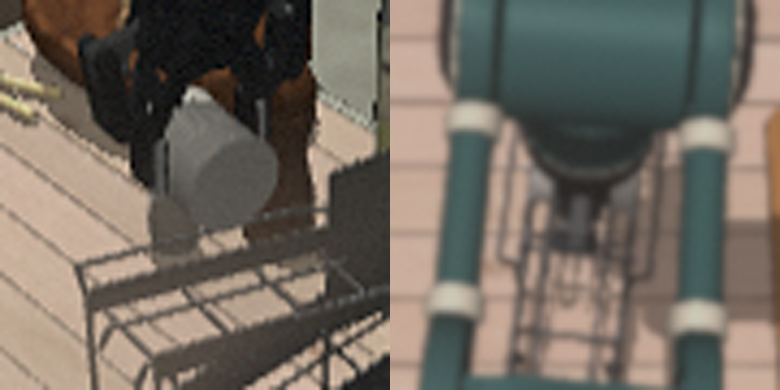

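The tin hangs level over the upper lane. In the scene half its end face is at (240,185). In the top half its ends at 530 and 633 sit centred between the side wires at 510 and 660. Next I lower it.

Call:
play_rows(steps=[0.002,0,0.02,0,0.002,0,0.04,0,0.002,0,0.055,0,0.002,0,0.065,0,0.002,0,0.073,0,0.002,0,0.08,0,0.002,0,0.085,0,0.002,0,0.087,0,0.002,0,0.087,0])

```text
time: 5.88
tool_pos: [0.5444, -0.0121, 0.2044]
tcp_rot: [2.337, 2.099, 0.0]
wrist_force: [0.3, -0.8, -1.8]
width: 0.689
grip_force: 39.6
```

```bash
python3 - <<'E'
from g import *
import cv2
go((.544,-.0116,.2015,-6.15))
c=bot.read_camera("scene");go()
cv2.imwrite("pics/l2.png",cv2.resize(c["pixels"][150:270,225:355],None,fx=4.5,fy=4.5,interpolation=2))
E
```

```text
t 5.88 tcp [ 0.5444 -0.0121  0.2044] yang -6.13 zdown [ 0. -0. -1.] F [ 0.3 -0.8 -1.8] w 0.689 g 39.6
(0.544, -0.0116, 0.2015, -6.15) [ 0.0005 -0.0005  0.0029] 0.0004
t 5.92 tcp [ 0.5445 -0.0121  0.2045] yang -6.13 zdown [ 0. -0. -1.] F [-0.2  0.5 -2.9] w 0.684 g 39.6
```

View pics/l2.png

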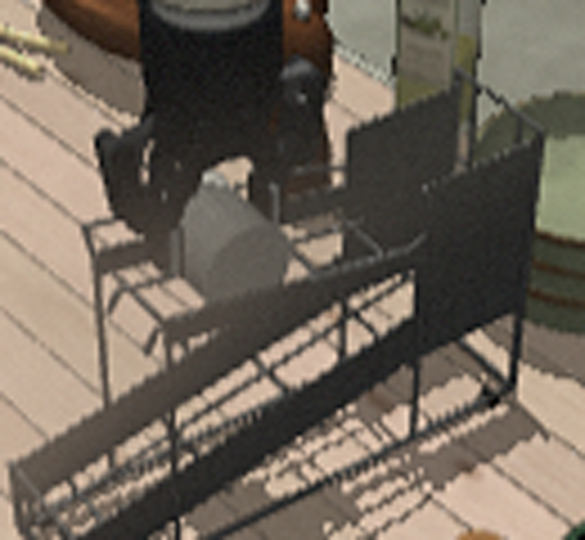

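The tin is now inside the lane between the guides, with its end face at (248,250) just behind the near guide, and no contact force. I lower it the last few millimetres.

Call:
play_rows(steps=[0,0,0.001,0,0,0,0.002,0,0,0,0.003,0,0,0,0.003,0])

```text
time: 6.42
tool_pos: [0.5446, -0.0121, 0.2021]
tcp_rot: [2.337, 2.099, 0.001]
wrist_force: [-2.0, 0.7, 3.0]
width: 0.687
grip_force: 40.1
```

Contact felt (about 5 N up). I release the tin and raise the gripper.

Call:
play_rows(steps=[0,0,0,0,0,0,0,0,0,0,0,0,0,0,0,0,0,0,-0.02,0,0,0,-0.05,0,0,0,-0.1,0,0,0,-0.12,0,0,0,-0.12,0], jaw=0)

```text
time: 7.55
tool_pos: [0.5452, -0.0122, 0.323]
tcp_rot: [2.335, 2.098, 0.004]
wrist_force: [-0.6, -0.6, 0.4]
width: 0.999
grip_force: 0.0
```

```bash
python3 - <<'E'
from g import *
go((.46,.2,.3,-2.4),(.4076,.2672,.15,-2.4),(.4076,.2672,.0375,-2.4))
E
```

```text
t 7.55 tcp [ 0.5452 -0.0122  0.323 ] yang -6.13 zdown [ 0.004 -0.    -1.   ] F [-0.6 -0.6  0.4] w 0.999 g 0.0
(0.46, 0.2, 0.3, -2.4) [ 0.2019 -0.1075  0.0226] -0.0651
(0.4076, 0.2672, 0.15, -2.4) [ 0.2631 -0.1673  0.1724] -0.0651
(0.4076, 0.2672, 0.0375, -2.4) [ 0.2631 -0.1677  0.2849] -0.0651
```

Call:
play_rows(steps=[0.045,-0.025,0,-0.01,0.09,-0.05,0,-0.03,0.135,-0.078,0,-0.05,0.18,-0.108,0.01,-0.065,0.22,-0.136,0.04,-0.065,0.255,-0.16,0.08,-0.065,0.262,-0.1675,0.13,-0.065,0.262,-0.1675,0.172,-0.065,0.262,-0.1675,0.172,-0.065])

```text
time: 8.68
tool_pos: [0.401, 0.2638, 0.1433]
tcp_rot: [-2.265, -2.173, 0.019]
wrist_force: [0.6, 0.2, 0.7]
width: 0.998
grip_force: 0.0
```

```bash
python3 - <<'E'
from g import *
from h import *
go((.4085,.2665,.0375,-2.4))
T=bot.read_camera("top");S=bot.read_camera("scene");np.savez("top2",**T);np.savez("scene2",**S)
o=np.zeros((500,780,3),np.uint8)
o[:400,:400]=cv2.resize(S["pixels"][195:295,225:325],None,fx=4,fy=4,interpolation=2)
o[:480,405:780]=cv2.resize(T["pixels"][195:275,245:307],None,fx=6,fy=6,interpolation=2)[:,:375]
print("slot1 exp",proj(T,(.4468,-.0031,.06)),proj(S,(.4468,-.0031,.06)))
cv2.imwrite("pics/r1.png",o)
E
```

```text
t 8.68 tcp [0.401  0.2638 0.1433] yang -2.37 zdown [-0.011 -0.006 -1.   ] F [0.6 0.2 0.7] w 0.998 g 0.0
(0.4085, 0.2665, 0.0375, -2.4) [0.0038 0.0085 0.1057] 0.0005Traceback (most recent call last):
  File "<stdin>", line 7, in <module>
ValueError: could not broadcast input array from shape (480,372,3) into shape (480,375,3)
```

```bash
python3 - <<'E'
from g import *
from h import *
T=bot.read_camera("top");S=load("scene2")
go((.4085,.2665,.0375,-2.4))
o=np.zeros((500,780,3),np.uint8)
o[:400,:400]=cv2.resize(S["pixels"][195:295,225:325],None,fx=4,fy=4,interpolation=2)
o[:480,405:777]=cv2.resize(T["pixels"][195:275,245:307],None,fx=6,fy=6,interpolation=2)
print("slot1 exp",proj(T,(.4468,-.0031,.06)),proj(S,(.4468,-.0031,.06)))
cv2.imwrite("pics/r1.png",o)
E
```

```text
t 8.82 tcp [0.4064 0.2664 0.1501] yang -2.43 zdown [ 0.001  0.    -1.   ] F [0.7 0.8 0.7] w 0.999 g 0.0
(0.4085, 0.2665, 0.0375, -2.4) [1.000e-04 2.000e-03 1.126e-01] -0.0005
slot1 exp [272.42831437 256.45535264] [243.40690491 256.60077135]
```

View pics/r1.png

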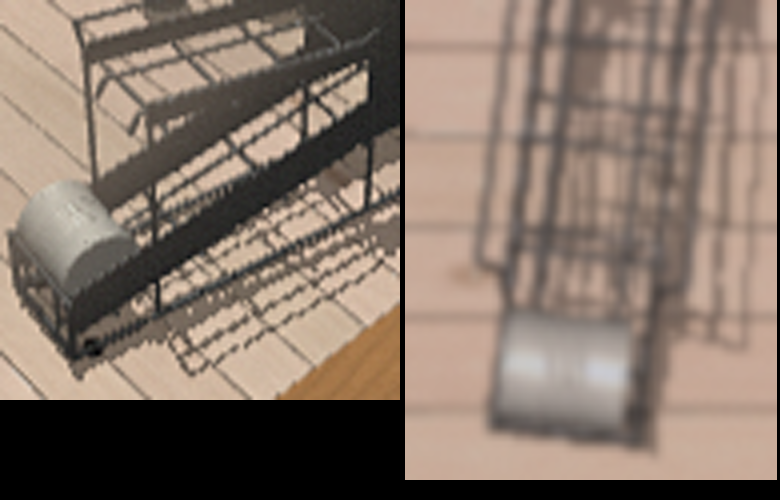

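The first tin rests at the outlet: top crop (565,370) is pixel (271.7,256.7), against an expected slot1 of (272.4,256.5). Next I grip the first new tin.

Call:
play_rows(steps=[0,0.001,0.03,0,0,0.001,0.06,0,0,0.001,0.09,0,0,0.001,0.105,0,0,0.001,0.112,0,0,0.001,0.112,0,0,0.001,0.112,0])

```text
time: 9.7
tool_pos: [0.4077, 0.2668, 0.0384]
tcp_rot: [2.267, 2.174, 0.003]
wrist_force: [0.1, -0.0, -0.2]
width: 1.0
grip_force: 0.0
```

Call:
play_rows(steps=[0,0,0,0,0,0,0,0,0,0,0,0,0,0,0,0,0,0,0,0], jaw=150, grip_force=35)

```text
time: 10.32
tool_pos: [0.4077, 0.2667, 0.0385]
tcp_rot: [2.267, 2.174, 0.003]
wrist_force: [0.0, -1.0, 5.6]
width: 0.69
grip_force: 36.5
```

```bash
python3 - <<'E'
from g import *
go((.4076,.2672,.3,-2.4),(.544,-.0126,.30,-6.15),(.544,-.0126,.202,-6.15))
E
```

```text
t 10.32 tcp [0.4077 0.2667 0.0385] yang -2.39 zdown [ 0.002  0.001 -1.   ] F [ 0.  -1.   5.6] w 0.69 g 36.5
(0.4076, 0.2672, 0.3, -2.4) [ 0.0007  0.0003 -0.2615] 0.0001
(0.544, -0.0126, 0.3, -6.15) [-0.2731  0.1483 -0.2615] 0.0655
(0.544, -0.0126, 0.202, -6.15) [-0.2732  0.1481 -0.1635] 0.0655
```

Call:
play_rows(steps=[0,0,-0.04,0,0,0,-0.09,0,0,0,-0.15,0,-0.02,0.01,-0.2,0,-0.065,0.036,-0.24,0.01,-0.115,0.062,-0.255,0.03,-0.165,0.09,-0.255,0.05,-0.215,0.117,-0.255,0.065,-0.255,0.138,-0.255,0.0655,-0.274,0.148,-0.255,0.0655])

```text
time: 11.58
tool_pos: [0.5433, -0.0158, 0.2916]
tcp_rot: [-2.339, -2.096, 0.001]
wrist_force: [0.1, 0.3, -2.4]
width: 0.686
grip_force: 39.9
```

```bash
python3 - <<'E'
from g import *
from h import *
T=bot.read_camera("top");np.savez("top3",**T);S=bot.read_camera("scene");np.savez("scene3",**S)
S=bot.read_camera("scene")
go((.544,-.0136,.225,-6.15),(.544,-.0136,.2025,-6.15))
E
```

```text
t 11.72 tcp [ 0.5428 -0.0139  0.2917] yang -6.25 zdown [-0.002  0.001 -1.   ] F [ 0.3  0.3 -1.5] w 0.69 g 39.9
(0.544, -0.0136, 0.225, -6.15) [0.0004 0.0012 0.0667] -0.0018
(0.544, -0.0136, 0.2025, -6.15) [0.0004 0.0013 0.0892] -0.0018
```

Call:
play_rows(steps=[0,0.001,0.02,0,0,0.001,0.04,0,0,0.001,0.055,0,0,0.001,0.065,0,0,0.001,0.073,0,0,0.001,0.079,0,0,0.001,0.084,0,0,0.001,0.086,0,0,0.001,0.086,0])

```text
time: 12.85
tool_pos: [0.5442, -0.0139, 0.2064]
tcp_rot: [2.338, 2.099, 0.0]
wrist_force: [-0.1, 0.7, -2.4]
width: 0.691
grip_force: 40.0
```

```bash
python3 - <<'E'
from g import *
from h import *
S=bot.read_camera("scene");np.savez("scene4",**S)
go((.544,-.0136,.2025,-6.15))
E
```

```text
t 12.9 tcp [ 0.5443 -0.0139  0.2065] yang -6.16 zdown [ 0. -0. -1.] F [-0.4 -0.2 -3.1] w 0.687 g 40.0
(0.544, -0.0136, 0.2025, -6.15) [ 0.0003 -0.0004  0.004 ] -0.0003
```

No side forces, so the tin is in the lane. I lower it to contact.

Call:
play_rows(steps=[0,0,0.0015,0,0,0,0.003,0,0,0,0.004,0,0,0,0.004,0,0,0,0.004,0])

```text
time: 13.52
tool_pos: [0.5444, -0.014, 0.2033]
tcp_rot: [2.337, 2.098, 0.001]
wrist_force: [-2.3, -0.4, 5.5]
width: 0.689
grip_force: 40.6
```

Contact. I release it and lift.

Call:
play_rows(steps=[0,0,0,0,0,0,0,0,0,0,0,0,0,0,0,0,0,0,-0.02,0,0,0,-0.05,0,0,0,-0.1,0,0,0,-0.12,0,0,0,-0.12,0], jaw=0)

```text
time: 14.65
tool_pos: [0.5451, -0.0139, 0.324]
tcp_rot: [2.336, 2.097, 0.004]
wrist_force: [-0.7, 0.5, -0.5]
width: 1.002
grip_force: 0.0
```

```bash
python3 - <<'E'
from g import *
go((.4115,.3563,.15,-2.4),(.4115,.3563,.0375,-2.4))
E
```

```text
t 14.65 tcp [ 0.5451 -0.0139  0.324 ] yang -6.16 zdown [ 0.004 -0.    -1.   ] F [-0.7  0.5 -0.5] w 1.002 g 0.0
(0.4115, 0.3563, 0.15, -2.4) [ 0.3537 -0.1731  0.1734] -0.0656
(0.4115, 0.3563, 0.0375, -2.4) [ 0.3537 -0.1735  0.2859] -0.0656
```

Call:
play_rows(steps=[0.045,-0.022,0,-0.01,0.095,-0.047,0,-0.03,0.145,-0.072,0,-0.05,0.195,-0.096,0.01,-0.065,0.245,-0.12,0.03,-0.065,0.29,-0.143,0.06,-0.065,0.33,-0.163,0.1,-0.065,0.352,-0.173,0.14,-0.065,0.352,-0.173,0.173,-0.065,0.352,-0.173,0.173,-0.065])

```text
time: 15.9
tool_pos: [0.406, 0.3521, 0.1436]
tcp_rot: [-2.266, -2.174, 0.018]
wrist_force: [-0.5, -0.4, -0.4]
width: 1.001
grip_force: 0.0
```

```bash
python3 - <<'E'
from g import *
from h import *
bot.read_camera("top");S=bot.read_camera("scene");T=bot.read_camera("top")
go((.4115,.355,.0375,-2.4))
np.savez("top5",**T);np.savez("scene5",**S)
# change against the picture after tin 1
T0,S0=load("top2"),load("scene2")
for n,a,b,(x0,y0,x1,y1) in(("top",T0,T,(240,140,330,280)),("scene",S0,S,(215,150,350,295))):
    d=cv2.absdiff(a["pixels"],b["pixels"]).max(2)[y0:y1,x0:x1]>35
    d=cv2.morphologyEx(d.astype(np.uint8),cv2.MORPH_OPEN,np.ones((3,3)))
    k,l,st,ce=cv2.connectedComponentsWithStats(d)
    print(n,[(st[i,4],(ce[i]+[x0,y0]).round(1)) for i in range(1,k) if st[i,4]>20])
u=np.array([np.cos(-.1075),np.sin(-.1075)]);p=np.array([.4468,-.0031])
for i in(1,2):
    X=[*(p+i*.0587*u),.06+i*.0125];print("slot",i+1,np.round(X,4),proj(T,X),proj(S,X))
E
```

```text
t 16.05 tcp [0.4103 0.3546 0.1497] yang -2.46 zdown [ 0.  0. -1.] F [0.3 0.1 1. ] w 1.001 g 0.0
(0.4115, 0.355, 0.0375, -2.4) [0.0005 0.0012 0.1122] -0.0011
top [(np.int32(29), array([277.9, 235. ]))]
scene [(np.int32(28), array([265.6, 236.1])), (np.int32(61), array([258.1, 239.3])), (np.int32(39), array([269.8, 266.3]))]
slot 2 [ 0.5052 -0.0094  0.0725] [274.53181328 237.59084119] [261.68533222 244.45152204]
slot 3 [ 0.5635 -0.0157  0.085 ] [276.64115339 218.67394489] [279.37652009 232.69259724]
```

The change against the earlier picture sits at slot2: top (278,235) against an expected (274.5,237.6), scene (258-266,236-239) against (261.7,244.5). Next I grip the last tin.

Call:
play_rows(steps=[0,0.001,0.03,0,0,0.001,0.06,0,0,0.001,0.09,0,0,0.001,0.105,0,0,0.001,0.112,0,0,0.001,0.112,0,0,0.001,0.112,0])

```text
time: 16.92
tool_pos: [0.4118, 0.3553, 0.0386]
tcp_rot: [2.268, 2.174, 0.004]
wrist_force: [-0.2, 0.0, -0.3]
width: 1.001
grip_force: 0.0
```

Call:
play_rows(steps=[0,0,0,0,0,0,0,0,0,0,0,0,0,0,0,0,0,0,0,0], jaw=150, grip_force=35)

```text
time: 17.55
tool_pos: [0.4117, 0.3552, 0.0385]
tcp_rot: [2.268, 2.174, 0.003]
wrist_force: [0.2, -1.8, 5.4]
width: 0.684
grip_force: 37.0
```

```bash
python3 - <<'E'
from g import *
from h import *
go((.544,-.0136,.30,-6.15),(.544,-.0136,.202,-6.15))
T=bot.read_camera("top");S=bot.read_camera("scene");T5,S5=load("top5"),load("scene5")
for a,b,(x0,y0,x1,y1) in((T5,T,(240,140,330,280)),(S5,S,(215,150,350,295))): print((cv2.absdiff(a["pixels"],b["pixels"]).max(2)[y0:y1,x0:x1]>35).sum())
o=np.zeros((480,780,3),np.uint8)
o[:400,:400]=cv2.resize(S["pixels"][195:295,225:325],None,fx=4,fy=4,interpolation=2)
o[:480,405:777]=cv2.resize(T["pixels"][195:275,245:307],None,fx=6,fy=6,interpolation=2);cv2.imwrite("pics/r2.png",o)
E
```

```text
t 17.55 tcp [0.4117 0.3552 0.0385] yang -2.43 zdown [ 0.002  0.001 -1.   ] F [ 0.2 -1.8  5.4] w 0.684 g 37.0
(0.544, -0.0136, 0.3, -6.15) [-0.3626  0.1482 -0.2617] 0.065
(0.544, -0.0136, 0.202, -6.15) [-0.3627  0.148  -0.1637] 0.065
0
0
```

```bash
python3 - <<'E'
from h import *
for n,(x0,y0,x1,y1) in(("top",(245,140,310,280)),("scene",(215,150,350,295))):
    d=cv2.absdiff(load(n+"2")["pixels"],load(n+"5")["pixels"]).max(2)[y0:y1,x0:x1]
    d=cv2.morphologyEx((d>14).astype(np.uint8),cv2.MORPH_CLOSE,np.ones((5,5)))
    k,l,st,ce=cv2.connectedComponentsWithStats(d);print(n,[(st[i,:4]+[x0,y0,0,0],st[i,4],(ce[i]+[x0,y0]).round(1)) for i in range(1,k) if st[i,4]>20])
E
```

```text
top [(array([265, 227,  24,  24]), np.int32(397), array([275.6, 238.1]))]
scene [(array([249, 229,  29,  28]), np.int32(504), array([261.8, 242.4])), (array([258, 258,  23,  18]), np.int32(199), array([269. , 267.5]))]
```

The second tin is confirmed at rest in slot2: the changed region is centred at top (275.6,238.1) and scene (261.8,242.4). I carry the third.

Call:
play_rows(steps=[0,0,-0.04,0,0,0,-0.09,0,-0.01,0.004,-0.145,0,-0.045,0.018,-0.19,0,-0.095,0.039,-0.225,0.01,-0.15,0.061,-0.25,0.03,-0.205,0.084,-0.255,0.05,-0.26,0.106,-0.255,0.065,-0.315,0.129,-0.255,0.065,-0.35,0.143,-0.255,0.065])

```text
time: 18.9
tool_pos: [0.5388, -0.0037, 0.2915]
tcp_rot: [-2.339, -2.096, 0.002]
wrist_force: [0.7, 0.3, -2.1]
width: 0.687
grip_force: 40.0
```

Call:
play_rows(steps=[0,0,0,0,0,0,0,0,0,0,0,0])

```text
time: 19.27
tool_pos: [0.5384, -0.0, 0.2919]
tcp_rot: [-2.336, -2.1, 0.0]
wrist_force: [0.3, 0.4, -1.9]
width: 0.687
grip_force: 40.0
```

```bash
python3 - <<'E'
from g import *
go((.544,-.0136,.2925,-6.15),(.544,-.0136,.2065,-6.15))
E
```

```text
t 19.27 tcp [ 0.5384 -0.      0.2919] yang -6.08 zdown [-0.001  0.    -1.   ] F [ 0.3  0.4 -1.9] w 0.687 g 40.0
(0.544, -0.0136, 0.2925, -6.15) [-0.0129  0.007  -0.0006] 0.0012
(0.544, -0.0136, 0.2065, -6.15) [-0.0129  0.0071  0.0854] 0.0012
```

Call:
play_rows(steps=[-0.013,0.007,0.01,0.001,-0.013,0.007,0.03,0.001,-0.013,0.007,0.05,0.001,-0.013,0.007,0.063,0.001,-0.013,0.007,0.072,0.001,-0.013,0.007,0.079,0.001,-0.013,0.007,0.083,0.001,-0.013,0.007,0.085,0.001,-0.013,0.007,0.085,0.001,-0.013,0.007,0.085,0.001])

```text
time: 20.52
tool_pos: [0.5448, -0.0149, 0.2078]
tcp_rot: [2.338, 2.097, 0.001]
wrist_force: [-0.2, -0.2, -1.9]
width: 0.685
grip_force: 40.1
```

Call:
play_rows(steps=[0,0,0.0015,0,0,0,0.003,0,0,0,0.004,0,0,0,0.004,0,0,0,0.004,0])

```text
time: 21.15
tool_pos: [0.5445, -0.0148, 0.2034]
tcp_rot: [2.339, 2.098, 0.0]
wrist_force: [-0.4, -0.4, -1.2]
width: 0.69
grip_force: 40.3
```

Call:
play_rows(steps=[0,0,0.001,0,0,0,0.001,0])

```text
time: 21.4
tool_pos: [0.5446, -0.0148, 0.2032]
tcp_rot: [2.338, 2.098, 0.0]
wrist_force: [-2.8, -0.6, 5.0]
width: 0.691
grip_force: 40.8
```

Call:
play_rows(steps=[0,0,0,0,0,0,0,0,0,0,0,0,0,0,0,0,0,0,-0.02,0,0,0,-0.05,0,0,0,-0.1,0,0,0,-0.12,0,0,0,-0.12,0], jaw=0)

```text
time: 22.52
tool_pos: [0.5454, -0.0149, 0.324]
tcp_rot: [2.337, 2.096, 0.004]
wrist_force: [0.3, -0.6, -0.3]
width: 0.998
grip_force: 0.0
```

Call:
play_rows(steps=[0.045,-0.022,0,0,0.095,-0.047,0,0,0.145,-0.072,0,0,0.195,-0.096,0,0,0.245,-0.12,0,0,0.245,-0.12,0,0,0.245,-0.12,0,0,0.245,-0.12,0,0,0.245,-0.12,0,0,0.245,-0.12,0,0])

```text
time: 23.78
tool_pos: [0.4521, 0.2409, 0.3223]
tcp_rot: [2.34, 2.096, 0.0]
wrist_force: [-0.6, 0.5, -0.2]
width: 1.002
grip_force: 0.0
```

Call:
play_rows(steps=[0,0,0,0,0,0,0,0,0,0,0,0,0,0,0,0,0,0,0,0,0,0,0,0,0,0,0,0,0,0,0,0])

```text
time: 24.78
tool_pos: [0.4517, 0.2418, 0.3223]
tcp_rot: [2.339, 2.098, 0.0]
wrist_force: [-0.1, -0.2, 0.1]
width: 0.996
grip_force: 0.0
```

```bash
python3 - <<'E'
from g import *
from h import *
go()
T=bot.read_camera("top");S=bot.read_camera("scene")
for n,c,(x0,y0,x1,y1) in(("top",T,(245,140,310,280)),("scene",S,(215,150,350,295))):
    d=cv2.absdiff(load(n+"5")["pixels"],c["pixels"]).max(2)[y0:y1,x0:x1]
    d=cv2.morphologyEx((d>14).astype(np.uint8),cv2.MORPH_CLOSE,np.ones((5,5)))
    k,l,st,ce=cv2.connectedComponentsWithStats(d);print(n,[(st[i,4],(ce[i]+[x0,y0]).round(1)) for i in range(1,k) if st[i,4]>20])
o=np.zeros((480,780,3),np.uint8)
o[:400,:400]=cv2.resize(S["pixels"][150:310,210:370],(400,400),interpolation=2)
o[:480,405:777]=cv2.resize(T["pixels"][195:275,245:307],None,fx=6,fy=6,interpolation=2);cv2.imwrite("pics/r3.png",o)
E
```

```text
t 24.77 tcp [0.4517 0.2418 0.3223] yang -6.21 zdown [ 0.  0. -1.] F [-0.1 -0.2  0.1] w 0.996 g 0.0
top [(np.int32(475), array([277.7, 219.3])), (np.int32(394), array([251.7, 267. ]))]
scene [(np.int32(502), array([278. , 231.9])), (np.int32(561), array([221. , 254.4])), (np.int32(31), array([243.5, 247.4])), (np.int32(26), array([250. , 253.9])), (np.int32(232), array([284.8, 259.6]))]
```

View pics/r3.png

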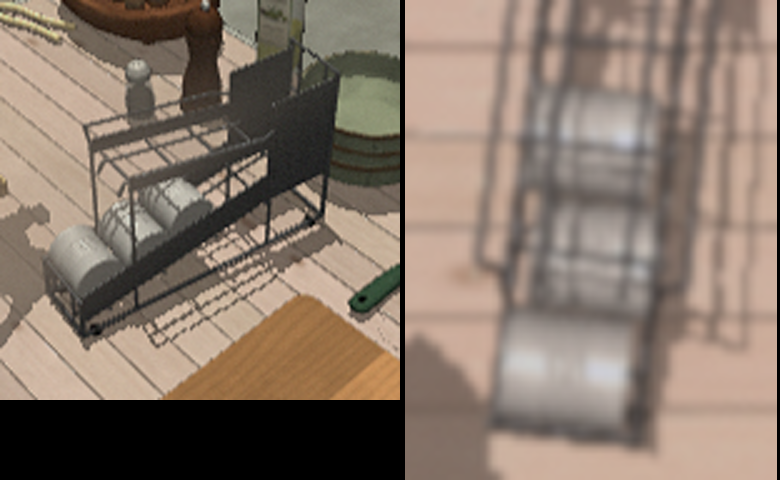

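All three tins rest in line in the lower ramp (top crop (565,370), (598,250), (598,140)). The salt shaker and mill still stand, and the gripper is clear. I hand the job in.

```bash
python3 -c "
from workcell import bot
print(bot.finish_job())"
```

```text
the job is handed in; nothing more can be done
None
```

All three tins are at rest in line on the lower ramp, leftover tin first at the outlet and the two new ones behind it; I handed the job in at about 25 s, with the gripper clear of the rack.

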